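Close a quick-release clamp on a rough bronze casting

ROBOT

A 6-joint arm with a two-finger parallel gripper is mounted at the origin on a cart in front of the work surface, level with it; the furniture and walls round the work are solid. World frame = base frame: x ahead of the robot, y to its left, z up, the work surface at z = 0. Lengths are in m, angles in rad, forces in N, time in s.
With the tool pointing down it reaches from about 0.425 to 0.95 m from the base axis. Payload 3.5 kg.
Tool frame: the origin (TCP) lies midway between the tips of the shut fingers; the grasp point (between the pads) lies 19 mm behind it; z points along the fingers, y is the line along which they close (so a half turn about z gives the same grasp; the last joint's range is limited). The gripper opens to 85 mm and grips with 20 to 120 N. Pads are 22 mm wide; open, the fingers measure 114 mm over their backs; the gripper's body (76 mm by 85 mm) begins 54 mm behind the grasp point. The pads swing forward as they close: fully open they stand 13 mm farther back than shut.
Start: joints at [-0.15, 0.286, 1.577, -0, 1.279, -0.15], TCP at [0.675, 0, 0.231] pointing down, gripper open.
Joint ranges: [-2.77, 2.77], [-0.9, 2.22], [0.21, 2.48], [-1.53, 4.67], [0.24, 2.81], [-2.84, 2.84]. Speed limits (rad/s): [2.79, 2.79, 3.14, 3.14, 3.14, 3.14].

INTERFACE

Orientations are given as a unit quaternion [x, y, z, w].
In Python, from plant import ctrl gives the robot as it stands. The module is installed in compiled form; this text tells all that it offers.
- The arm moves only by the shell command python3 -m inch 'ROWS' [FORCE]. ROWS is JSON, a list of rows, each a list of 5 numbers: the closure, from 0 (fully open) to 1 (shut), then the shift along the tool's x, y, z in m, then the turn about the tool's z in degrees. A call has 1 to 5 rows; each row is the pose to reach, as a shift and turn from the pose commanded when the call began, along the tool's axes at that moment; what a row does not reach only later rows make up. A row lasts 1/12 s, in which the tool goes at most 41.7 mm and 7.16 degrees, less where a joint would pass 70% of its speed; a pose out of reach is approached as far as the arm can. A call with a gripper value outside its range is refused whole. The fingers move at their own pace and stop on an object; FORCE is the grip in N (left out, the last holds). Time passes only in rows, so rows that repeat a pose let the fingers close. It gives the time, the measured TCP pose, the force, the opening and the grip force at its end, in the units of the state.
- ctrl.get_state(): the state, without advancing time (a new reading comes with each control period).
- ctrl.read_camera(name): name is "scene" or "side" or "wrist"; returns a dict with "pixels" (420x560x3 uint8, red, green, blue), "depth" (420x560 float32, m along the optical axis (not along the pixel's ray), 0 where there is no reading), "fx", "fy", "cx", "cy" (pixels), "D" ([k1, k2, p1, p2, k3] as OpenCV has them; the pictures are not rectified), "xyz" and "rotation" of the camera in the world; the wrist camera has in their place "mount" (4x4, takes a point from camera to tool coordinates, whose origin is the TCP and whose axes are the flange's). Camera axes: x right, y down, z forward; pixel columns grow to the right and rows downward; lengths in m; the calibration is good to about 2 mm. A picture is of the moment at which its call begins: read the wrist's pose just before it.
- ctrl.sign_off(): hands the job in; it is judged then, once.
Trained networks look in a picture, given as the dict that the camera call returned (one of the last four; its "shot" number tells which), for a name from the list of things; names that differ only in an ending like _2 or _b are one class to them, and where a whole thing is asked for, a point or a joint stands for the part that bears it (a point fixed in the world has none). Each returns a list of dicts, best first, with "score" (0 to 1); they miss things now and then, are a little off and sometimes report something else, mostly with a low value. They report only what shows in the picture. A call takes as long as a camera call. They do not tell look-alikes from the thing itself.
- ctrl.spot_in(query, picture): "at" ([column, row] in pixels, amid what is visible of it).
- ctrl.tip_of(query, picture): "at" ([column, row] in pixels: a listed point, or the origin of a listed thing).
The state is a dict: "time": time; "qpos": joint angles; "dq": joint speeds; "joint_efforts": joint torques, N m; "eef_pos": TCP position; "tcp_rot": TCP orientation; "contact_force": force on the tool from outside, world axes, zero at the start; "wrist_torque": the same for the moment, N m; "opening": opening from 0.0 (shut) to 1.0 (fully open); "finger_force": force on a finger pad.
Only numpy, scipy, OpenCV 4.12 (cv2) and the standard library are available. Lean on these libraries where they do the work, as an engineer would, in place of code of your own. Each camera call takes 0.05 s, during which the arm holds its last target. There are 200 camera calls.

TASK

Clamp the rough casting ready for grinding: squeeze the red release lever of the bench clamp against its black grip and keep it squeezed while you slide the jaw up and push the casting home against the fixed vee jaw, until the sprung pad is pressed about half in; never press the pad in to its stop. Then let go gently so that the pawl drops fully into a notch (ease the jaw a little if it is caught on a tooth) and the clamp holds the casting by itself. Leave the finished casting, the chisel and the calliper where they lie.

Things in the scene. Friction and masses are not known exactly. Their poses are not given: they have to be found in the camera images.
- clamp: Fixed base of the bench clamp: green iron plate 132 (x) x 432 (y) x 10 mm with a toothed steel bar along its middle (notches 7 mm apart), guide rails and a light wooden bed, top 28 mm above the bench, on which the casting lies. Origin at bench height on the bar's middle line. +y is the direction in which the jaw slides to close; x across, z up.
- vee: Fixed vee jaw of the clamp, green iron with black rubber faces, top 61 mm above the bench; origin and axes coincide with clamp's. Its two upright faces meet about 145 mm along +y from that origin and open towards -y, each 30 degrees off the x direction.
- jaw: Grey sliding jaw, 58 mm wide; moves only along the clamp's y: locked while the pawl is in a notch, about 1.5 N of friction (more when moved fast) while the lever is squeezed. Origin at bench height below the middle of its black grip, axes as the clamp's. Saddle top 49 mm above the bench; head plate 82 to 96 mm ahead (+y) of the origin, top 86 mm.
- pad_rest (a point): Fixed to the jaw 140 mm ahead (+y) of its origin, 58 mm above the bench: middle of the face of the jaw's round sprung rubber pad (32 mm) when not pressed. The pad pushes with 2 N at first, 1.25 N more per mm pressed in, and meets a hard stop at 15 mm (21 N). Pushing the casting along the bed takes 2 to 7 N; once it bears on the vee jaw the force keeps rising.
- grip (a point): Middle of the black fixed grip on the jaw, 110 mm above the bench. The grip is an upright bar 26 mm (x) by 16 mm (y), top 138 mm above the bench; its rear face looks to -y.
- lever (a joint): Angle of the red release lever (rad): 0 at rest with the pawl fully down in a notch; grows as it is squeezed towards the grip, to a stop at 0.26, where it stands upright. Above about 0.2 the pawl is clear of the teeth; let go but still above 0.06, the pawl is caught on a tooth and drops when the jaw is eased on a few mm. Its spring takes 5 N at grip height at first, 10 N at the stop.
- lever_pad (a point): Middle of the red lever at grip height: 49 mm ahead (+y) of the grip's middle at rest, 30 mm fully squeezed. Lever 24 mm wide (x), 10 mm thick, upper end 136 mm above the bench; hinged 34 mm above the bench, 30 mm ahead of the grip. Width over the outside of grip and lever: 62 mm at rest, 43 mm fully squeezed.
- casting: Rough hollow bronze casting to be clamped: brown-grey pebble with small stubs, about 110 (x) x 133 (y) x 64 mm (z), 0.4 to 0.65 kg, loose on the wooden bed between the jaws, some way short of the vee jaw. Origin at the centre of its underside.
- finished: Bystander: finished smooth bronze casting, pebble shape, 113 x 145 x 54 mm, lying on the bench; origin at the centre of its underside.
- chisel: Bystander: blue cold chisel 164 x 22 x 19 mm lying on the bench, long along its x; origin at the centre of its underside.
- calliper: Bystander: steel calliper 72 x 230 x 8 mm lying on the bench, long along its y; origin at the centre of its underside.
There are look-alikes about, which are no part of the job. Leave any blue look-alike of the casting alone.

How it is judged:
On the way, in this order (a step that is already met when the one before it is completed fails the run):
1. the release lever is squeezed and the pawl is out of the notches (value of joint lever above 0.2 rad), for 0.2 s.
2. the jaw has pushed the casting home against the fixed vee jaw (contact force between casting and vee above 3 N and contact force between casting and jaw above 5 N), for 0.2 s.
At the end, for the whole second after the job is handed in: The lever is back (under 0.06 rad), so the pawl sits in a notch; the jaw presses on the casting with 6.5 to 16 N and the casting on the vee jaw with more than 3 N; the casting lies on the bed, level within 0.2 rad and raised by less than 8 mm, and rests (value of joint lever below 0.06 rad and contact force between casting and jaw between 6.5 and 16 N and contact force between casting and vee above 3 N and angle between casting's own z axis and vertical below 0.2 rad and linear speed of casting below 0.01 m/s and z of casting in the frame of clamp below 0.036 m); the robot touches nothing.
It fails at once if the pad is pressed in to its stop: the jaw presses on the casting with more than 20 N (contact force between casting and jaw above 20 N).
It fails at once if the finished casting, the chisel or the calliper is moved by more than 20 mm (distance of any of finished, chisel, calliper from where it was at the start of the episode above 0.02 m).
It also fails if it takes over 59 s, if anything falls off the work surface, if the arm or the gripper's body presses on something with over 40 N, if the wrist force passes 120 N, or if a joint passes its speed limit or range.

## Working session

There is one attempt and no reset: what is moved stays moved. The work goes in short steps, Python scripts to look and compute and a shell command to move; the robot and the scene stay as the last step left them, time stands still between calls to the robot, and variables do not carry over. Pictures are saved under pics/ and viewed, at most 13 in all, crops included, and the job is handed in when it is done.

```bash
mkdir -p pics
cat > h.py <<'E'
import numpy as np, cv2
from plant import ctrl
from scipy.spatial.transform import Rotation as R
def pose(s): return np.array(s["eef_pos"]), R.from_quat(s["tcp_rot"])
def cam(name):
    s=ctrl.get_state(); p=ctrl.read_camera(name)
    if "mount" in p:
        t,r=pose(s); M=np.array(p["mount"]); p["T"]=(r.as_matrix()@M[:3,:3], r.apply(M[:3,3])+t)
    else:
        q=np.array(p["rotation"]); m=q if q.shape==(3,3) else R.from_quat(q).as_matrix()
        p["T"]=(m,np.array(p["xyz"]))
    return p
def ray(p,uv):
    K=np.array([[p["fx"],0,p["cx"]],[0,p["fy"],p["cy"]],[0,0,1]])
    x=cv2.undistortPoints(np.array([[uv]],float),K,np.array(p["D"],float))[0,0]
    return np.array([x[0],x[1],1.])
def at_z(p,uv,z):
    m,o=p["T"]; d=m@ray(p,uv); return o+d*(z-o[2])/d[2]
def at_depth(p,uv):
    m,o=p["T"]; u,v=map(int,np.round(uv)); a=p["depth"][v-1:v+2,u-1:u+2]; a=a[a>0]
    return o+m@ray(p,uv)*np.median(a) if len(a) else None
def proj(p,X):
    m,o=p["T"]; K=np.array([[p["fx"],0,p["cx"]],[0,p["fy"],p["cy"]],[0,0,1]])
    return cv2.projectPoints((np.atleast_2d(X)-o)@m,np.zeros(3),np.zeros(3),K,np.array(p["D"],float))[0][:,0]
def save(p,n): cv2.imwrite("pics/"+n+".png",cv2.cvtColor(p["pixels"],cv2.COLOR_RGB2BGR))
E
python3 - <<'E'
from h import *
np.set_printoptions(precision=3,suppress=True)
s=ctrl.get_state(); print(s)
Z=dict(clamp=0,jaw=0,grip=.11,lever_pad=.11,pad_rest=.058,casting=.028,finished=0,chisel=0,calliper=0,vee=0)
for n in("scene","side","wrist"):
    p=cam(n); save(p,n); print(n,p["T"][1],p["T"][0][:,2])
    for q in Z:
        for d in ctrl.tip_of(q,p)[:3]: print(q,round(d["score"],2),np.round(d["at"]),at_z(p,d["at"],Z[q]),at_depth(p,d["at"]) if 1<d["at"][0]<558 and 1<d["at"][1]<418 else "")
E
```

```text
{'time': 0.0, 'qpos': array([-0.15 ,  0.287,  1.578, -0.   ,  1.279, -0.15 ]), 'dq': array([-0.001,  0.   , -0.   ,  0.001, -0.   ,  0.   ]), 'joint_efforts': array([ -0.   , -40.598, -29.263,  -0.   ,   0.006,   0.   ]), 'eef_pos': array([0.674, 0.   , 0.23 ]), 'tcp_rot': array([ 0.707,  0.707, -0.001, -0.001]), 'contact_force': array([-0.367, -0.115, -0.462]), 'wrist_torque': array([ 0.018, -0.013, -0.007]), 'finger_force': 0.0, 'opening': 0.9987757801963564}
scene [-0.061 -0.603  0.465] [ 0.625  0.671 -0.398]
clamp 0.63 [272. 229.] [0.573 0.096 0.   ] [0.536 0.056 0.027]
jaw 0.82 [319. 267.] [ 0.529 -0.091  0.   ] [ 0.487 -0.128  0.033]
grip 0.82 [318. 217.] [ 0.522 -0.088  0.11 ] [ 0.514 -0.095  0.115]
lever_pad 0.76 [304. 207.] [ 0.534 -0.04   0.11 ] [ 0.529 -0.045  0.113]
lever_pad 0.46 [264. 209.] [0.468 0.004 0.11 ] [0.551 0.099 0.054]
pad_rest 0.82 [285. 214.] [0.564 0.045 0.058] [0.522 0.001 0.086]
casting 0.8 [262. 212.] [0.579 0.137 0.028] [0.549 0.104 0.048]
casting 0.8 [216. 284.] [ 0.319 -0.042  0.028] [ 0.312 -0.052  0.035]
finished 0.87 [344. 325.] [ 0.424 -0.241  0.
[... 1333 characters left out ...]
[ 0.536 -0.086  0.119]
grip 0.57 [182.  78.] [0.605 0.085 0.11 ] [0.589 0.088 0.05 ]
pad_rest 0.62 [180.  78.] [0.59  0.087 0.058] [0.58  0.089 0.019]
pad_rest 0.58 [152. 133.] [0.563 0.044 0.058] [0.564 0.044 0.06 ]
pad_rest 0.35 [150. 250.] [ 0.55  -0.064  0.058] [ 0.543 -0.071  0.041]
casting 0.76 [190.  14.] [0.595 0.14  0.028] [0.609 0.128 0.09 ]
casting 0.54 [106. 307.] [ 0.484 -0.143  0.028] [ 0.535 -0.085  0.12 ]
finished 0.56 [150. 132.] [0.541 0.039 0.   ] [0.562 0.045 0.059]
finished 0.25 [182.  76.] [0.576 0.091 0.   ] [0.59  0.089 0.05 ]
finished 0.23 [111. 254.] [ 0.483 -0.094  0.   ] [ 0.55  -0.036  0.13 ]
calliper 0.77 [310. 338.] [ 0.705 -0.203  0.   ] [ 0.705 -0.203 -0.001]
```

View pics/scene.png

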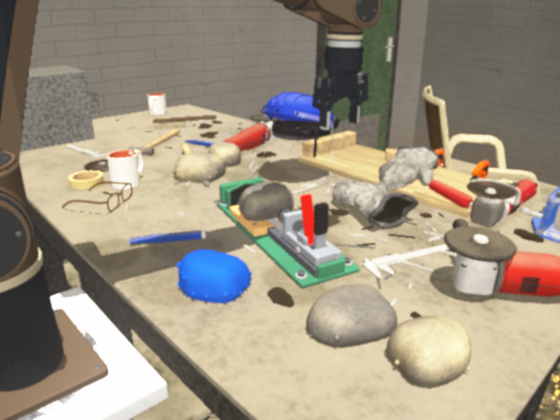

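View pics/side.png

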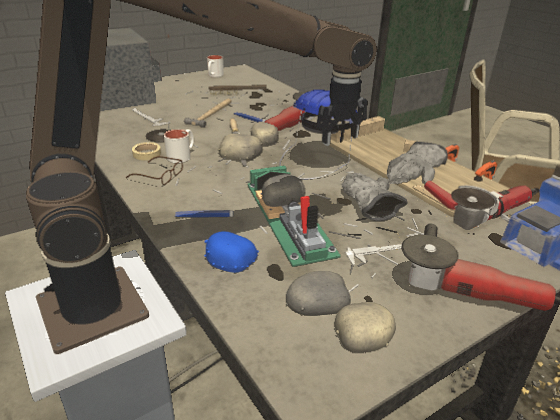

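The scene shows the clamp at about (290, 235), with the red lever at (307, 215), the black grip at (320, 217) and the casting at (265, 200). The blue look-alike is at (213, 275). The side view agrees with this. The clamp's +y axis points at about 75° in the world frame. I'll move above the grip with the tool's y along the clamp's y and look again.

```bash
python3 -m inch '[[0,-0.015,-0.028,0,-7],[0,-0.03,-0.056,0,-14],[0,-0.045,-0.084,0,-21],[0,-0.06,-0.112,0,-28],[0,-0.072,-0.139,0,-35]]' 25 && python3 -m inch '[[0,0,0,0,-7],[0,0,0,0,-14],[0,0,0,0,-21],[0,0,0,0,-28],[0,0,0,0,-35]]' && python3 -m inch '[[0,0,0,0,-5],[0,0,0,0,-5],[0,0,0,0,-5]]'
python3 - <<'E'
from h import *
np.set_printoptions(precision=4,suppress=True)
s=ctrl.get_state(); t,r=pose(s); print(t,r.as_matrix()[:,1])
p=cam("wrist"); save(p,"w2")
Z=dict(clamp=0,jaw=0,grip=.11,lever_pad=.11,pad_rest=.058,casting=.028)
for q in Z:
    for d in ctrl.tip_of(q,p)[:2]: print(q,round(d["score"],2),np.round(d["at"]),at_z(p,d["at"],Z[q]),at_depth(p,d["at"]) if 1<d["at"][0]<558 and 1<d["at"][1]<418 else "")
E
```

```text
time: 2.07
eef_pos: [0.5346, -0.0727, 0.2313]
tcp_rot: [0.459, 0.888, -0.0, 0.0]
contact_force: [0.6, -1.4, -0.2]
opening: 1.001
finger_force: 0.0
time: 2.48
eef_pos: [0.5359, -0.0721, 0.2316]
tcp_rot: [0.171, 0.985, -0.0, 0.0]
contact_force: [0.8, -0.1, 0.2]
opening: 1.001
finger_force: 0.0
time: 2.73
eef_pos: [0.536, -0.072, 0.2314]
tcp_rot: [0.132, 0.991, -0.0, 0.0]
contact_force: [0.9, -1.1, 0.4]
opening: 1.0
finger_force: 0.0
[ 0.536  -0.072   0.2314] [ 0.261   0.9653 -0.    ]
clamp 0.83 [452. 166.] [0.5756 0.0939 0.    ] [0.5692 0.0855 0.0214]
clamp 0.26 [421. 176.] [0.5772 0.0613 0.    ] [0.5551 0.039  0.0729]
jaw 0.63 [266. 166.] [ 0.5259 -0.0908  0.    ] [ 0.5169 -0.0853  0.054 ]
grip 0.96 [262. 192.] [ 0.5257 -0.0879  0.11  ] [ 0.5194 -0.0844  0.1368]
grip 0.3 [267. 170.] [ 0.5108 -0.0797  0.11  ] [ 0.5178 -0.0837  0.07  ]
lever_pad 0.65 [324. 198.] [ 0.5421 -0.0443  0.11  ] [ 0.5385 -0.0447  0.1221]
pad_rest 0.67 [422. 177.] [0.5608 0.0439 0.058 ] [0.5563 0.0394 0.0727]
casting 0.93 [517. 178.] [0.5956 0.1421 0.028 ] [0.575  0.1116 0.0821]
```

View pics/w2.png

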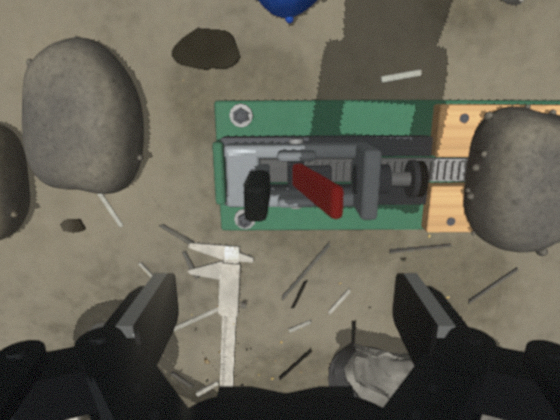

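The wrist view shows the grip at (257, 193), the lever at (318, 190), the head plate at (368, 182), the pad at (418, 180) and the casting at (517, 178). The plate edges run nearly level, so the tool's y is close to the clamp's y. Next I'll refine with depth.

Run:
```python
from h import *
np.set_printoptions(precision=4,suppress=True)
s=ctrl.get_state(); t,r=pose(s); p=cam("wrist")
m,o=p["T"]; K=np.array([[p["fx"],0,p["cx"]],[0,p["fy"],p["cy"]],[0,0,1]])
v,u=np.mgrid[0:420,0:560]
xy=cv2.undistortPoints(np.stack([u,v],-1).reshape(-1,1,2).astype(float),K,np.array(p["D"]))[:,0]
d=p["depth"].reshape(-1); W=(o+(np.c_[xy,np.ones(len(xy))]*d[:,None])@m.T).reshape(420,560,3)
T=r.inv().apply((W-t).reshape(-1,3)).reshape(420,560,3)  # tool coords
px=p["pixels"].astype(int)
def box(n,mask):
    q=T[mask]; print(n,mask.sum(),np.percentile(q[:,0],[2,50,98]),np.percentile(q[:,1],[2,50,98]),np.percentile(W[mask][:,2],[5,50,95]))
z=W[...,2]; win=(v>150)&(v<235)
red=(px[...,0]>90)&(px[...,1]<50)&win&(u<360)&(u>280)
box("red",red); box("redtop",red&(z>.128)); box("redgrip",red&(z>.1)&(z<.12))
dark=win&(u>235)&(u<280)&(z>.08); box("grip",dark); box("griptop",dark&(z>.133))
box("head",win&(u>350)&(u<385)&(z>.078))
g=(px[...,1]>px[...,0]+25)&(z<.016)&(z>.004)&(u>200)&(u<560)&(v<260)
for a,b in((225,420),(250,420)):
  for f,nm in((np.min,"up"),(np.max,"lo")):
    pts=[T[f(np.where(g[:,c])[0]),c,:2] for c in range(a,b) if g[:,c].any()]
    P=np.array(pts); k=np.polyfit(P[:,1],P[:,0],1); rs=abs(np.polyval(k,P[:,1])-P[:,0]); P=P[rs<.004]; k=np.polyfit(P[:,1],P[:,0],1); print(nm,np.degrees(np.arctan(k[0])),k,len(P))
```

```text
red 427 [-0.0045  0.0075  0.0155] [0.0165 0.0327 0.0374] [0.1019 0.1348 0.1363]
redtop 377 [-0.0046  0.0061  0.0153] [0.0295 0.0332 0.0375] [0.1323 0.135  0.1364]
redgrip 16 [0.0128 0.0152 0.0155] [0.0231 0.0264 0.0291] [0.1026 0.1133 0.1189]
grip 1262 [-0.0066  0.0099  0.0171] [-0.0285 -0.0199 -0.0127] [0.0891 0.136  0.1386]
griptop 809 [-0.007   0.0055  0.0167] [-0.0281 -0.0202 -0.0129] [0.134  0.1372 0.1388]
head 1279 [-0.0222  0.0062  0.0323] [0.0604 0.0664 0.0738] [0.0817 0.0855 0.0869]
up -0.1973983227598566 [-0.0034  0.0688] 144
lo 0.6307850266207425 [ 0.011  -0.0604] 129
up -0.40276354073193193 [-0.007   0.0691] 98
lo 0.4695073855332687 [ 0.0082 -0.0601] 170
```

```bash
python3 -m inch '[[0,0.005,0.003,0.03,0],[0,0.005,0.003,0.06,0],[0,0.005,0.003,0.09,0],[0,0.005,0.003,0.12,0],[0,0.005,0.003,0.14,0]]' 25 && python3 -m inch '[[0,0,0,0,0],[0,0,0,0,0]]'
python3 - <<'E'
from h import *
s=ctrl.get_state(); print(s["contact_force"]); p=cam("wrist"); save(p,"w3"); p=cam("side"); cv2.imwrite("pics/s3.png",cv2.resize(cv2.cvtColor(p["pixels"][150:300,220:400],cv2.COLOR_RGB2BGR),None,fx=4,fy=4))
E
```

```text
time: 3.55
eef_pos: [0.5303, -0.0672, 0.0883]
tcp_rot: [0.131, 0.991, 0.0, -0.002]
contact_force: [-0.8, -0.1, 0.1]
opening: 0.999
finger_force: 0.0
time: 3.72
eef_pos: [0.5312, -0.0676, 0.0904]
tcp_rot: [0.131, 0.991, 0.0, -0.001]
contact_force: [0.8, -0.1, -0.5]
opening: 0.998
finger_force: 0.0
[ 0.82124383 -0.09369493 -0.49160344]
```

View pics/w3.png

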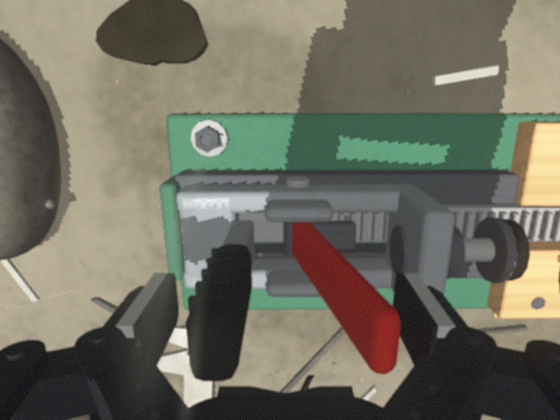

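The fingers straddle the grip (about (220, 310)) and the lever (about (375, 330)) with clearance on both sides. Next I'll squeeze, shifting the centre back as the lever closes.

```bash
python3 -m inch '[[0.12,0,0,0,0],[0.24,0,-0.001,0,0],[0.32,0,-0.003,0,0],[0.4,0,-0.006,0,0],[0.47,0,-0.009,0,0]]' 30 && python3 -m inch '[[0.6,0,-0.001,0,0],[0.7,0,-0.001,0,0],[0.7,0,-0.001,0,0],[0.7,0,-0.001,0,0]]' 30
```

```text
time: 4.23
eef_pos: [0.5323, -0.0774, 0.0956]
tcp_rot: [0.13, 0.991, -0.001, 0.003]
contact_force: [-0.7, 2.3, 9.6]
opening: 0.534
finger_force: 6.6
time: 4.57
eef_pos: [0.5321, -0.0784, 0.0961]
tcp_rot: [0.131, 0.991, -0.0, 0.003]
contact_force: [-3.0, -0.8, 10.7]
opening: 0.481
finger_force: 31.2
```

```bash
python3 -m inch '[[0.7,0,0.002,-0.004,0],[0.7,0,0.008,-0.004,0],[0.7,0,0.014,-0.004,0],[0.7,0,0.02,-0.004,0],[0.7,0,0.026,-0.004,0]]' 30 && python3 -m inch '[[0.7,0,0.002,0,0],[0.7,0,0.002,0,0],[0.7,0,0.002,0,0]]' 30
cat > st.py <<'E'
from h import *
s=ctrl.get_state(); t,r=pose(s); y=np.array([.261,.9653,0]); x=np.array([-.9653,.261,0])
print("t %.2f s %.1f mm lat %.1f F_y %.1f Fx %.1f Fz %.1f open %.3f"%(s["time"],1e3*(t@y-.0632),1e3*(t@x+.5341),np.dot(s["contact_force"],y),np.dot(s["contact_force"],x),s["contact_force"][2],s["opening"]))
E
cat > look.py <<'E'
from h import *
import sys
p=cam("scene"); save(p,sys.argv[1]+"_s"); p=cam("wrist"); save(p,sys.argv[1])
E
python3 st.py; python3 look.py w4
```

```text
time: 4.98
eef_pos: [0.5387, -0.0532, 0.0962]
tcp_rot: [0.131, 0.991, -0.001, 0.004]
contact_force: [7.6, -3.8, -7.1]
opening: 0.479
finger_force: 35.6
time: 5.23
eef_pos: [0.5394, -0.0506, 0.0962]
tcp_rot: [0.131, 0.991, 0.0, 0.004]
contact_force: [7.8, -0.5, -7.2]
opening: 0.488
finger_force: 33.4
t 5.23 s 28.7 mm lat 0.2 F_y 1.6 Fx -7.6 Fz -7.2 open 0.488
```

View pics/w4.png

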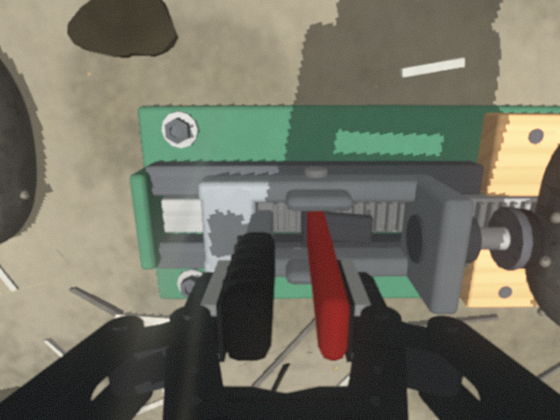

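The lever (330, 300) stands upright and squeezed, the jaw has slid about 28 mm, and the pad (515, 240) is close to the casting. I'll relieve the side and vertical load and keep going slowly.

```bash
python3 -m inch '[[0.7,-0.0015,0.002,0.0015,0],[0.7,-0.0015,0.004,0.0015,0],[0.7,-0.0015,0.006,0.0015,0],[0.7,-0.0015,0.008,0.0015,0],[0.7,-0.0015,0.008,0.0015,0]]' 30 >/dev/null; python3 st.py;  python3 -m inch '[[0.7,0,0.002,0,0],[0.7,0,0.004,0,0],[0.7,0,0.006,0,0],[0.7,0,0.006,0,0],[0.7,0,0.006,0,0]]' 30 >/dev/null; python3 st.py
```

```text
t 5.75 s 36.6 mm lat 0.3 F_y -0.3 Fx 2.3 Fz 5.5 open 0.485
t 6.17 s 42.6 mm lat 0.3 F_y 0.2 Fx 2.8 Fz 4.7 open 0.485
```

```bash
python3 -m inch '[[0.7,0,0.001,0,0],[0.7,0,0.002,0,0],[0.7,0,0.003,0,0],[0.7,0,0.004,0,0],[0.7,0,0.004,0,0]]' 30 >/dev/null; python3 st.py;  python3 -m inch '[[0.7,0,0.001,0,0],[0.7,0,0.002,0,0],[0.7,0,0.003,0,0],[0.7,0,0.003,0,0],[0.7,0,0.003,0,0]]' 30 >/dev/null; python3 st.py; python3 look.py w5
```

```text
t 6.58 s 46.5 mm lat 0.3 F_y -1.3 Fx 2.1 Fz 5.5 open 0.479
t 7.00 s 48.9 mm lat 0.3 F_y -2.2 Fx 2.5 Fz 5.4 open 0.481
```

View pics/w5.png

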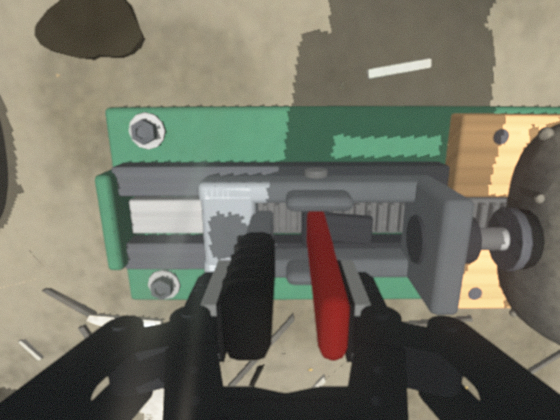

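The pad now touches the casting at about (520, 240). I'll continue in small steps and watch the force.

```bash
python3 -m inch '[[0.7,0,0.001,0,0],[0.7,0,0.002,0,0],[0.7,0,0.002,0,0],[0.7,0,0.002,0,0]]' 30 >/dev/null; python3 st.py;  python3 -m inch '[[0.7,0,0.001,0,0],[0.7,0,0.002,0,0],[0.7,0,0.002,0,0],[0.7,0,0.002,0,0]]' 30 >/dev/null; python3 st.py;python3 -m inch '[[0.7,0,0.001,0,0],[0.7,0,0.002,0,0],[0.7,0,0.002,0,0],[0.7,0,0.002,0,0]]' 30 >/dev/null; python3 st.py; python3 look.py w6
```

```text
t 7.43 s 50.8 mm lat 0.4 F_y -3.0 Fx 2.5 Fz 5.2 open 0.484
t 7.77 s 52.8 mm lat 0.4 F_y -3.7 Fx 2.7 Fz 5.6 open 0.483
t 8.10 s 54.8 mm lat 0.4 F_y -3.2 Fx 2.2 Fz 6.1 open 0.484
```

View pics/w6.png

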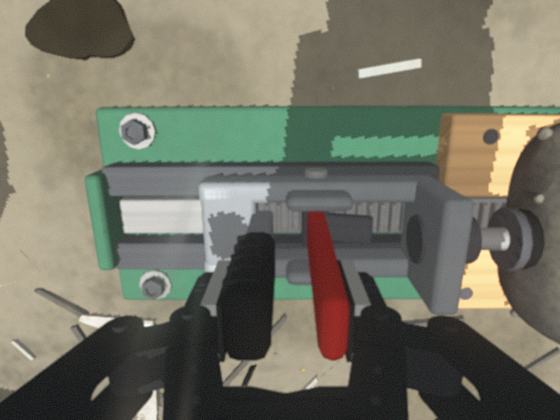

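The force is steady at about 3.3 N and the casting edge stays with the pad, so the casting is sliding. Next I'll push until the force rises.

```bash
for i in 1; do python3 -m inch '[[0.7,0,0.001,0,0],[0.7,0,0.002,0,0],[0.7,0,0.002,0,0],[0.7,0,0.002,0,0]]' >/dev/null; done; python3 st.py;  python3 -m inch '[[0.7,0,0.001,0,0],[0.7,0,0.002,0,0],[0.7,0,0.002,0,0],[0.7,0,0.002,0,0]]' >/dev/null; python3 st.py;python3 -m inch '[[0.7,0,0.001,0,0],[0.7,0,0.002,0,0],[0.7,0,0.002,0,0],[0.7,0,0.002,0,0]]' >/dev/null; python3 st.py
```

```text
t 8.53 s 56.8 mm lat 0.4 F_y -3.7 Fx 2.4 Fz 4.5 open 0.478
t 8.87 s 58.8 mm lat 0.4 F_y -2.4 Fx 2.2 Fz 5.2 open 0.485
t 9.20 s 60.8 mm lat 0.4 F_y -3.5 Fx 3.0 Fz 5.9 open 0.481
```

```bash
python3 -m inch '[[0.7,0,0.001,0,0],[0.7,0,0.002,0,0],[0.7,0,0.002,0,0],[0.7,0,0.002,0,0]]' >/dev/null;  python3 st.py;  python3 -m inch '[[0.7,0,0.001,0,0],[0.7,0,0.002,0,0],[0.7,0,0.002,0,0],[0.7,0,0.002,0,0]]' >/dev/null; python3 st.py;python3 -m inch '[[0.7,0,0.001,0,0],[0.7,0,0.002,0,0],[0.7,0,0.002,0,0],[0.7,0,0.002,0,0]]' >/dev/null; python3 st.py
```

```text
t 9.53 s 62.8 mm lat 0.4 F_y -3.5 Fx 2.6 Fz 6.1 open 0.482
t 9.87 s 64.8 mm lat 0.5 F_y -3.6 Fx 3.0 Fz 5.7 open 0.483
t 10.20 s 66.9 mm lat 0.4 F_y -3.6 Fx 3.4 Fz 5.3 open 0.481
```

```bash
python3 -m inch '[[0.7,0,0.001,0,0],[0.7,0,0.002,0,0],[0.7,0,0.002,0,0],[0.7,0,0.002,0,0]]' >/dev/null;  python3 st.py;  python3 -m inch '[[0.7,0,0.001,0,0],[0.7,0,0.002,0,0],[0.7,0,0.002,0,0],[0.7,0,0.002,0,0]]' >/dev/null; python3 st.py
python3 - <<'E'
from h import *
p=cam("scene"); cv2.imwrite("pics/s7.png",cv2.resize(cv2.cvtColor(p["pixels"][130:290,190:370],cv2.COLOR_RGB2BGR),None,fx=3.7,fy=3.7))
E
```

```text
t 10.53 s 68.9 mm lat 0.4 F_y -3.0 Fx 2.9 Fz 5.8 open 0.479
t 10.87 s 70.9 mm lat 0.5 F_y -3.9 Fx 2.9 Fz 5.2 open 0.487
```

View pics/s7.png

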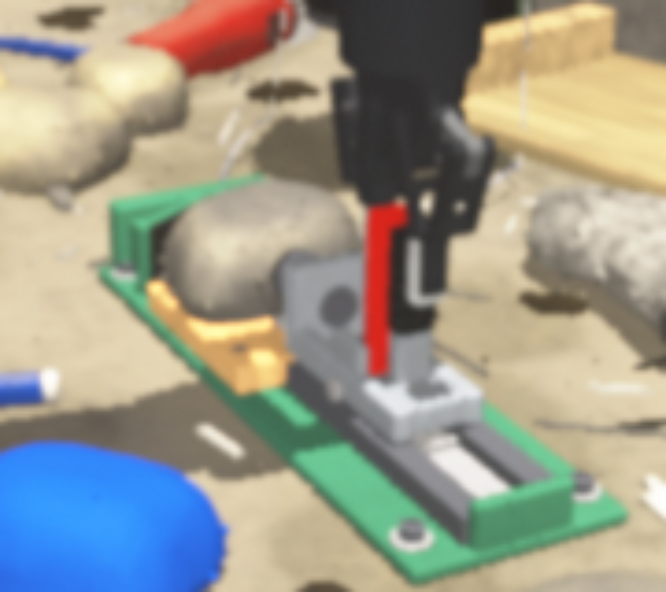

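The casting (260, 250 in the crop) has nearly reached the black vee faces (170, 240). The lever is still squeezed.

```bash
python3 -m inch '[[0.7,0,0.001,0,0],[0.7,0,0.002,0,0],[0.7,0,0.002,0,0],[0.7,0,0.002,0,0]]' >/dev/null;  python3 st.py;  python3 -m inch '[[0.7,0,0.001,0,0],[0.7,0,0.002,0,0],[0.7,0,0.002,0,0],[0.7,0,0.002,0,0]]' >/dev/null; python3 st.py; python3 -m inch '[[0.7,0,0.001,0,0],[0.7,0,0.002,0,0],[0.7,0,0.002,0,0],[0.7,0,0.002,0,0]]' >/dev/null; python3 st.py
```

```text
t 11.25 s 72.9 mm lat 0.5 F_y -3.5 Fx 2.6 Fz 5.6 open 0.481
t 11.58 s 74.9 mm lat 0.5 F_y -3.2 Fx 2.8 Fz 6.0 open 0.485
t 11.92 s 76.7 mm lat 0.5 F_y -4.8 Fx 3.3 Fz 6.9 open 0.476
```

```bash
python3 -m inch '[[0.7,0,0.001,0,0],[0.7,0,0.002,0,0],[0.7,0,0.002,0,0],[0.7,0,0.002,0,0]]' >/dev/null;  python3 st.py;  python3 -m inch '[[0.7,0,0.001,0,0],[0.7,0,0.002,0,0],[0.7,0,0.002,0,0],[0.7,0,0.002,0,0]]' >/dev/null; python3 st.py; python3 -m inch '[[0.7,0,0.001,0,0],[0.7,0,0.002,0,0],[0.7,0,0.002,0,0],[0.7,0,0.002,0,0]]' >/dev/null; python3 st.py
```

```text
t 12.25 s 78.3 mm lat 0.5 F_y -5.9 Fx 3.5 Fz 6.2 open 0.483
t 12.58 s 79.9 mm lat 0.5 F_y -7.1 Fx 3.4 Fz 6.3 open 0.484
t 12.92 s 81.5 mm lat 0.5 F_y -9.3 Fx 3.6 Fz 5.6 open 0.482
```

```bash
python3 -m inch '[[0.7,0,0.001,0,0],[0.7,0,0.002,0,0],[0.7,0,0.003,0,0],[0.7,0,0.0037,0,0],[0.7,0,0.0037,0,0]]' >/dev/null;  python3 st.py; python3 -m inch '[[0.6,0,0,0,0],[0.55,0,0,0,0],[0.52,0,0,0,0],[0.5,0,0.001,0,0]]';  python3 st.py
```

```text
t 13.33 s 84.3 mm lat 0.6 F_y -12.2 Fx 3.6 Fz 7.3 open 0.480
time: 13.67
eef_pos: [0.5536, 0.0035, 0.0958]
tcp_rot: [0.13, 0.991, -0.003, 0.0]
contact_force: [-5.6, -12.7, 5.2]
opening: 0.503
finger_force: 18.4
t 13.67 s 84.7 mm lat 0.6 F_y -13.7 Fx 2.1 Fz 5.2 open 0.503
```

```bash
cat >> st.py <<'E'
print("   jaw %.1f"%(1e3*(t@y-.0632)-42.5*(s["opening"]-.481)))
E
python3 -m inch '[[0.48,0,0.001,0,0],[0.46,0,0.0018,0,0],[0.44,0,0.0027,0,0],[0.44,0,0.0027,0,0]]' >/dev/null;  python3 st.py; python3 -m inch '[[0.42,0,0.0009,0,0],[0.4,0,0.0017,0,0],[0.38,0,0.0026,0,0],[0.38,0,0.0026,0,0]]' ; python3 st.py
```

```text
t 14.00 s 86.9 mm lat 0.7 F_y -11.4 Fx 0.5 Fz 1.6 open 0.558
   jaw 83.6
time: 14.33
eef_pos: [0.5548, 0.0081, 0.094]
tcp_rot: [0.129, 0.992, -0.004, 0.0]
contact_force: [-0.5, -12.4, -2.6]
opening: 0.616
finger_force: 11.5
t 14.33 s 89.4 mm lat 0.7 F_y -12.1 Fx -2.7 Fz -2.6 open 0.616
   jaw 83.6
```

```bash
python3 -m inch '[[0.36,0,0.0009,0,0],[0.34,0,0.0017,0,0],[0.32,0,0.0026,0,0],[0.32,0,0.0026,0,0]]' >/dev/null;  python3 st.py; python3 -m inch '[[0.3,0,0.0009,0,0],[0.28,0,0.0017,0,0],[0.26,0,0.0026,0,0],[0.26,0,0.0026,0,0]]' ; python3 st.py; python3 look.py w8
```

```text
t 14.67 s 91.9 mm lat 0.8 F_y -11.9 Fx -5.3 Fz -7.0 open 0.681
   jaw 83.3
time: 15.0
eef_pos: [0.5556, 0.0132, 0.0922]
tcp_rot: [0.129, 0.992, -0.004, 0.0]
contact_force: [3.1, -12.5, -9.5]
opening: 0.736
finger_force: 10.1
t 15.00 s 94.5 mm lat 1.2 F_y -11.3 Fx -6.3 Fz -9.5 open 0.736
   jaw 83.7
```

View pics/w8.png

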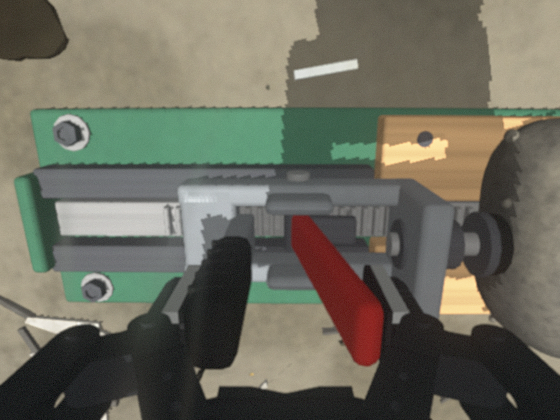

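The lever (335, 290) has returned to its tilted rest position and the jaw estimate is 83.7 mm, about 12 notches. Next I'll open further while keeping the rear pad on the grip, then ease off.

```bash
python3 -m inch '[[0.23,0,0.001,0,0],[0.2,0,0.002,0,0],[0.17,0,0.003,0,0],[0.14,0,0.004,0,0],[0.14,0,0.004,0,0]]' >/dev/null;  python3 st.py; python3 -m inch '[[0.14,0,-0.0007,0,0],[0.14,0,-0.0014,0,0],[0.14,0,-0.002,0,0],[0.14,0,-0.002,0,0]]' ; python3 st.py
```

```text
t 15.52 s 99.1 mm lat 2.5 F_y -11.7 Fx -2.1 Fz -8.5 open 0.862
   jaw 82.9
time: 15.85
eef_pos: [0.5555, 0.0176, 0.093]
tcp_rot: [0.13, 0.991, -0.001, -0.001]
contact_force: [-1.8, -6.8, -4.2]
opening: 0.858
finger_force: 3.3
t 15.85 s 98.7 mm lat 2.5 F_y -7.0 Fx -0.1 Fz -4.2 open 0.858
   jaw 82.7
```

```bash
python3 -m inch '[[0.1,0,-0.001,0,0],[0.06,0,-0.002,0,0],[0,0,-0.003,0,0],[0,0,-0.003,0,0]]' >/dev/null; python3 st.py;  python3 -m inch '[[0,0,-0.001,0,0],[0,0,-0.003,0,0],[0,0,-0.004,0,0],[0,0,-0.004,0,0]]' ; python3 st.py; python3 look.py w9
```

```text
t 16.18 s 97.7 mm lat 1.2 F_y 0.9 Fx 0.2 Fz -0.2 open 0.998
   jaw 75.7
time: 16.52
eef_pos: [0.5549, 0.012, 0.0939]
tcp_rot: [0.131, 0.991, -0.0, 0.0]
contact_force: [0.4, 0.3, -0.3]
opening: 0.999
finger_force: 0.0
t 16.52 s 93.3 mm lat 1.6 F_y 0.4 Fx -0.3 Fz -0.3 open 0.999
   jaw 71.2
```

View pics/w9.png

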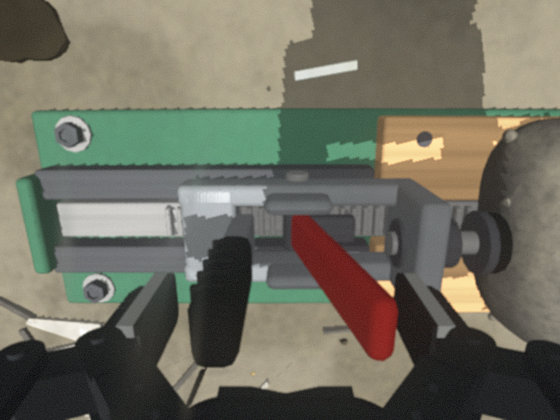

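The lever (345, 290) stands at its full rest tilt, the gap to the front finger is clear, and the jaw has not crept back. Next I'll lift away and measure the lever and jaw.

```bash
python3 -m inch '[[0,0,0,-0.01,0],[0,0,0,-0.04,0],[0,0,0,-0.07,0],[0,0,0,-0.1,0],[0,0,0,-0.137,0]]' >/dev/null; python3 -m inch '[[0,0,0,0,0],[0,0,0,0,0],[0,0,0,0,0]]'
python3 - <<'E'
from h import *
np.set_printoptions(precision=4,suppress=True)
s=ctrl.get_state(); t,r=pose(s); p=cam("wrist"); save(p,"w10")
m,o=p["T"]; K=np.array([[p["fx"],0,p["cx"]],[0,p["fy"],p["cy"]],[0,0,1]])
v,u=np.mgrid[0:420,0:560]
xy=cv2.undistortPoints(np.stack([u,v],-1).reshape(-1,1,2).astype(float),K,np.array(p["D"]))[:,0]
W=(o+(np.c_[xy,np.ones(len(xy))]*p["depth"].reshape(-1)[:,None])@m.T).reshape(420,560,3)
S=W@np.array([.261,.9653,0])-(.536*.261-.072*.9653); z=W[...,2]; px=p["pixels"].astype(int); win=(v>150)&(v<235)
for n,mk in(("redtop",win&(px[...,0]>90)&(px[...,1]<50)&(z>.128)),("griptop",win&(u>215)&(u<285)&(z>.133)&(px[...,0]<70)),("head",win&(u>335)&(u<380)&(z>.078)&(z<.09))):
    print(n,mk.sum(),np.percentile(S[mk],[2,50,98])*1e3)
for d in ctrl.tip_of("lever_pad",p)[:1]+ctrl.tip_of("grip",p)[:1]: print(d["at"],at_z(p,d["at"],.11)@[.261,.9653,0])
E
```

```text
time: 17.28
eef_pos: [0.5547, 0.0123, 0.2311]
tcp_rot: [0.131, 0.991, -0.0, 0.0]
contact_force: [-0.3, 0.5, -0.4]
opening: 0.999
finger_force: 0.0
redtop 396 [112.0717 116.0479 120.3269]
griptop 786 [55.2489 62.8197 69.9606]
head 1276 [143.4449 149.4926 156.9113]
[319.6, 199.6] 0.18138508854598914
[254.7, 196.2] 0.13348359796046483
```

View pics/w10.png

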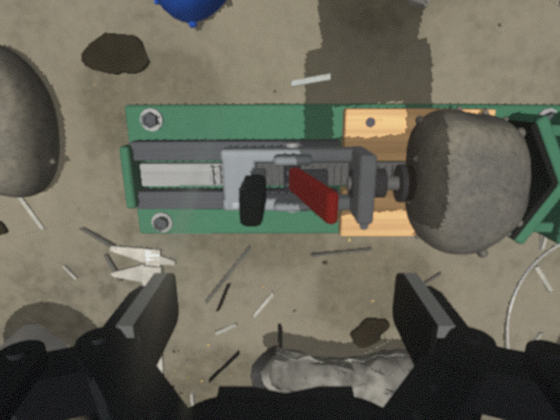

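The casting (468, 180) bears on the vee, and the jaw has moved 83 mm, about 12 notches. The lever-to-grip spacing is 53.2 mm against 53.4 mm at the start, so the pawl is fully down. The estimated clamp force is about 10 N, so I'll hand in.

```bash
python3 -c "
from plant import ctrl
print(ctrl.sign_off())"
```

```text
the job is handed in; nothing more can be done
None
```

I handed the job in at about 17 s: the casting is pushed home against the vee and clamped at an estimated 10 N, the lever is back at rest with the pawl down, and the robot is clear. The judge gave no result back, and I did not re-measure the finished casting, chisel or calliper.

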